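# Lay out the bench for a pipetting session

### The arm

A 6-joint arm with a two-finger parallel gripper is mounted at the origin on the work surface. World frame = base frame: x ahead of the robot, y to its left, z up, the work surface at z = 0. Lengths are in m, angles in rad, forces in N, time in s.
With the tool pointing down it reaches from about 0.225 to 0.875 m from the base axis. Payload 3.4 kg.
Tool frame: the origin (TCP) lies at the very end of the fingers, on their centre line; the grasp point (between the pads) lies 19 mm behind it; z points along the fingers, y is the direction in which the jaws open and shut (so a half turn about z gives the same grasp; the last joint's range is limited). The gripper opens to 85 mm and grips with 20 to 120 N. Pads are 22 mm wide; open, the fingers measure 114 mm over their backs; the gripper's body (76 mm by 85 mm) begins 54 mm behind the grasp point. The pads swing forward as they close: fully open they stand 13 mm farther back than shut.
Start: joints at [-1.332, 0.276, 1.505, -0, 1.361, -0.121], TCP at [0.202, -0.538, 0.231] pointing down, gripper open.
Joint ranges: [-2.89, 2.89], [-0.75, 2.08], [0.22, 2.7], [-1.18, 4.32], [0.11, 2.71], [-2.7, 2.7]. Speed limits (rad/s): [2.57, 2.57, 3.14, 3.14, 3.14, 3.14].

### API

Orientations are given as a unit quaternion [w, x, y, z].
In Python, from rig import manip, viewer, job gives the robot as it stands.
- The arm moves only by the shell command python3 -m crank 'ROWS' [OPENING] [FORCE]. ROWS is JSON, a list of rows, each a list of 6 numbers: the shift along the tool's x, y, z in m, then the turn, a rotation vector about the tool's x, y, z in degrees. In form: [[dx, dy, dz, rx, ry, rz], ...]. A call has 1 to 20 rows; each row is the pose to reach, as a shift and turn from the pose measured when the call began, along the tool's axes at that moment; what a row does not reach only later rows make up. A row lasts 1/8 s, in which the tool goes at most 62.5 mm and 10.7 degrees, less where a joint would pass 70% of its speed; a pose out of reach is approached as far as the arm can. A call with a gripper value outside its range is refused whole. OPENING is the opening, from 0 (shut) to 1 (fully open), set as the call begins (- or left out, the last holds). The fingers move at their own pace and stop on an object; FORCE is the grip in N (left out, the last holds). Time passes only in rows, so rows that repeat a pose let the fingers close. It gives the time, the measured TCP pose, the force and the opening at its end, in the units of the state.
- manip.get_state(): the state, without advancing time (a new reading comes with each control period).
- viewer.get_image(name): name is "scene" or "top"; returns a dict with "frame" (384x512x3 uint8, blue, green, red), "range_z" (384x512 float32, m along the optical axis (not along the pixel's ray), 0 where there is no reading), "intrinsics" (3x3 intrinsics, pixels), "world_from_camera" (4x4, takes a point from camera to world coordinates). Camera axes: x right, y up, looking along -z (the intrinsics and any distortion apply to the point x, -y, -z); pixel columns grow to the right and rows downward; lengths in m; the calibration is good to about 2 mm. A picture is of the moment at which its call begins.
- job.sign_off(): hands the job in, once; it reports no verdict.
The state is a dict: "clock": time; "qpos": joint angles; "qd": joint speeds; "effort": joint torques, N m; "position": TCP position; "ee_rot": TCP orientation; "contact_force": force on the tool from outside, world axes, zero at the start; "moment": the same for the moment, N m; "width": finger opening in m.
Only numpy, scipy, OpenCV 4.12 (cv2) and the standard library are available. Lean on these libraries where they do the work, as an engineer would, in place of code of your own. Each camera call takes 0.05 s, during which the arm holds its last target. There are 200 camera calls.

### The job

Lay out the bench for pipetting: put the tube rack in front of the dry-block heater and the large tip box in front of the vortex mixer, each centred on its instrument's front, about 5 cm away from it and with its long side parallel to that front. Put the small tip box on top of the large one, centred and lying the same way, and stand the bottle between the rack and the large tip box: straight off that end of the rack which faces the large box, about 3 cm from it and centred on the rack's long axis. Keep the bottle from falling over, leave the yellow tub, the lying tube and the dish where they are, and leave everything standing flat and still.

Things in the scene. Friction and masses are not known exactly. Their poses are not given: they have to be found in the camera images.
- heater: Origin: centre of its underside; z up. Dry-block heater, fixed: white housing 110 (x, depth) x 130 (y, width) x 55 mm high, aluminium block with 15 dark wells on top (total height 75). Its front, with the black display, is the flat face at x = -55 mm of its frame, towards the robot. It stands in any of three places in a row across the back of the bench, turned up to 0.12 rad.
- mixer: Origin: centre of its underside; z up. Vortex mixer, fixed: grey housing 100 (x, depth) x 110 (y, width) x 45 mm high, round aluminium neck and black rubber cup on top (total height 75). Its front, with a black round dial (3 mm proud), is the flat face at x = -50 mm of its frame, towards the robot. In another of the three places.
- rack: Origin: centre of its underside; z up. Tube rack: loose white block 55 (x) x 80 (y) x 40 mm high holding 2 x 4 grey-capped tubes that are part of it (total height 54). Same either way round. About 0.12 kg. Best gripped across its 55 mm sides, between 10 and 40 mm up.
- big_box: Origin: centre of its underside; z up. Large tip box, closed: loose box 60 (x) x 90 (y) x 52 mm high, ribbed blue lower part, white lid with flat top. Same either way round; about 0.15 kg. Best gripped across its 60 mm sides.
- small_box: Origin: centre of its underside; z up. Small tip box, closed: like the large one but 44 (x) x 66 (y) x 36 mm high; about 0.06 kg. Best gripped across its 44 mm sides.
- bottle: Origin: centre of its underside; z up. Reagent bottle: loose, upright, amber glass with a paper band, round, body 44 mm diameter up to about 60 mm height, then a shoulder and narrower neck with white cap; total height 95 mm; about 0.16 kg.
- tub: Origin: centre of its underside; z up. Bystander: open yellow plastic tub 100 (x) x 120 (y) x 85 mm high, with rim grips to 140 mm wide in y. In the third of the three back places; it may stand between the two instruments. Do not move.
- tube: Bystander: clear lab tube, 27 mm thick (cap 33) and 109 mm long, lying along its y (y from -71 to +38 mm), red cap at +y end. Origin on the bench under its middle part. Do not move.
- dish: Origin: centre of its underside; z up. Bystander: clear round dish with lid, 60 mm diameter, 16 mm high. Do not move.
Things that resemble listed ones, but are neither listed nor needed, are in the scene too. What is meant by the mixer is not green, and is the smaller of those in its own colour.

How it is judged:
At the end, for the whole second after the job is handed in: Rack 50 mm in front of heater, large box 50 mm in front of mixer (gap and centring within 15 mm, parallel within 0.17 rad); small box on large, centred within 10 mm, same way; bottle 30 mm from the rack end facing the large box, in line (15 mm). All upright within 0.08 rad, at rest (x of rack in the frame of heater between -0.1475 and -0.1175 m and y of rack in the frame of heater between -0.015 and 0.015 m and angle between the y axis of rack and the y axis of heater, either way round below 0.17 rad and height (world z) of each of rack, big_box, bottle below 0.006 m and x of big_box in the frame of mixer between -0.145 and -0.115 m and y of big_box in the frame of mixer between -0.015 and 0.015 m and angle between the y axis of big_box and the y axis of mixer, either way round below 0.17 rad and x of small_box in the frame of big_box between -0.01 and 0.01 m and y of small_box in the frame of big_box between -0.01 and 0.01 m and z of small_box in the frame of big_box between 0.048 and 0.056 m and angle between the y axis of small_box and the y axis of big_box, either way round below 0.17 rad and x of bottle in the frame of rack between -0.015 and 0.015 m and ((y of big_box in the frame of rack above 0.1 m and y of bottle in the frame of rack between 0.077 and 0.107 m) or (y of big_box in the frame of rack below -0.1 m and y of bottle in the frame of rack between -0.107 and -0.077 m)) and angle between each of rack, big_box, small_box, bottle's own z axis and vertical below 0.08 rad and linear speed of each of rack, big_box, small_box, bottle below 0.02 m/s); the robot touches nothing.
It fails at once if the bottle is tipped over (angle between bottle's own z axis and vertical above 0.6 rad).
It fails at once if the tub (bystander) is moved more than 20 mm (distance of tub from where it was at the start of the episode above 0.02 m).
It fails at once if the tube (bystander) is moved more than 20 mm (distance of tube from where it was at the start of the episode above 0.02 m).
It fails at once if the dish (bystander) is moved more than 20 mm (distance of dish from where it was at the start of the episode above 0.02 m).
It also fails if it takes over 115 s, if anything falls off the work surface, if the arm or the gripper's body presses on something with over 40 N, if the wrist force passes 120 N, or if a joint passes its speed limit or range.

## Working session

There is one attempt and no reset: what is moved stays moved. The work goes in short steps, Python scripts to look and compute and a shell command to move; the robot and the scene stay as the last step left them, time stands still between calls to the robot, and variables do not carry over. Pictures are saved under pics/ and viewed, about 12 in all and at most 16, crops included, and the job is handed in when it is done.

```bash
mkdir -p pics; ls
python3 - <<'E'
from rig import viewer,manip
import cv2,numpy as np
for n in("scene","top"):
    d=viewer.get_image(n); cv2.imwrite(f"pics/{n}0.png",d["frame"]); np.savez(f"pics/{n}0.npz",**d)
    print(n,d["intrinsics"].tolist(),np.round(d["world_from_camera"],3).tolist(),(d["range_z"]>0).mean())
    print(d.keys())
print(manip.get_state())
E
```

```text
pics
scene [[387.20752962379373, 0.0, 253.30752891186165], [0.0, 387.20752962379373, 188.52653076441536], [0.0, 0.0, 1.0]] [[0.741, -0.425, 0.52, 1.135], [0.672, 0.459, -0.581, -0.646], [0.008, 0.78, 0.626, 0.743], [0.0, 0.0, 0.0, 1.0]] 0.9959716796875
dict_keys(['frame', 'range_z', 'intrinsics', 'world_from_camera'])
top [[438.1489548276494, 0.0, 254.71935951127028], [0.0, 438.1489548276494, 188.16020171739856], [0.0, 0.0, 1.0]] [[0.01, 0.985, -0.174, 0.356], [-1.0, 0.008, -0.011, -0.015], [-0.01, 0.174, 0.985, 1.163], [0.0, 0.0, 0.0, 1.0]] 0.9960428873697916
dict_keys(['frame', 'range_z', 'intrinsics', 'world_from_camera'])
{'clock': 0.1, 'qpos': array([-1.33203821e+00,  2.76517592e-01,  1.50601338e+00, -2.31203213e-05,
        1.36073751e+00, -1.20979818e-01]), 'qd': array([ 1.72620435e-03, -1.81439961e-03, -2.56733976e-03, -2.77441257e-04,
       -9.73467112e-05, -1.87227488e-04]), 'effort': array([ 1.62722874e-03, -4.17698622e+01, -2.46404260e+01,  6.30248041e-05,
        5.80124746e-03,  6.18817296e-06]), 'position': array([ 0.20229806, -0.53771525,  0.23053158]), 'ee_rot': array([-8.35795798e-04,  9.83866364e-01,  1.78902976e-01, -6.05999389e-05]), 'contact_force': array([-0.6014088 ,  0.44738124, -0.17880698]), 'moment': array([ 0.02508161, -0.00173826,  0.02619035]), 'width': 0.08508563981336228}
```

View pics/scene0.png

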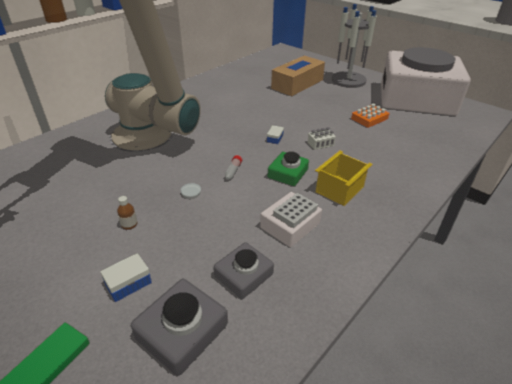

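View pics/top0.png

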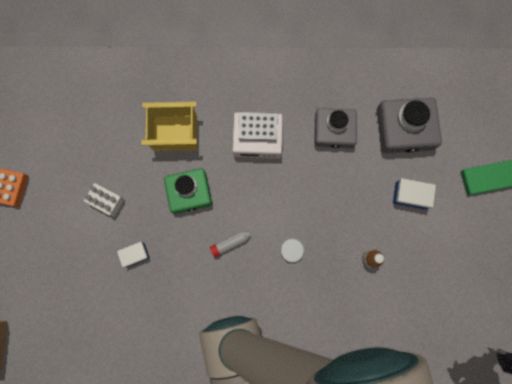

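Candidates in top view: mixers – grey (336,127) small, grey (410,125) larger, green (187,190) → meant is (336,127): not green and the smaller grey. Racks – white (104,200) is meant, orange (8,187) isn't. Large box (415,194), small box (133,255), heater (258,135). I'll confirm with a crop while measuring from both views.

```bash
cat > h.py <<'E'
import numpy as np,cv2
from rig import viewer,manip
def pts(d):
    z=d["range_z"].astype(float);K=d["intrinsics"];v,u=np.mgrid[:384,:512]
    P=np.stack([(u-K[0,2])*z/K[0,0],-(v-K[1,2])*z/K[1,1],-z,np.ones_like(z)],-1)@np.array(d["world_from_camera"]).T
    P[z<=0]=np.nan
    return P[...,:3]
def rect(xy):
    (cx,cy),(w,h),a=cv2.minAreaRect(xy.astype(np.float32))
    if w>h: w,h,a=h,w,a+90      # w short side (object x), a=direction of short side
    a=(a+90)%180-90
    return np.round([cx,cy,w,h,np.radians(a)],4)
def look(win,zs,names=("top","scene")):
    """win: name->(x0,x1,y0,y1); zs name->(zlo,zhi)"""
    for n in names:
        P=pts(viewer.get_image(n)).reshape(-1,3)
        for k,(x0,x1,y0,y1) in win.items():
            m=(P[:,0]>x0)&(P[:,0]<x1)&(P[:,1]>y0)&(P[:,1]<y1)&(P[:,2]>zs[k][0])&(P[:,2]<zs[k][1])
            q=P[m]
            if len(q)>4: print(n,k,len(q),rect(q[:,:2]),"med",np.round(np.median(q,0),4),"z95",q[:,2].max().round(4))
E
python3 - <<'E'
from h import *
px=dict(heater=(258,125),heaterhouse=(245,151),mixer=(325,120),mixcup=(339,120),mixfoot=(330,145),big=(415,194),small=(133,255),rack=(104,200),bottle=(378,258),tub=(172,125),tube=(232,245),dish=(292,250),bigmix=(390,110),green=(488,178),gmix=(172,200),bench=(300,200))
t=np.load("pics/top0.npz");P=pts(t)
for k,(u,v) in px.items(): print(k,np.round(P[v,u],3))
f=t["frame"];c=np.hstack([cv2.resize(f[85:225,220:450],None,fx=2,fy=2,interpolation=2),cv2.resize(f[170:310,75:165],None,fx=2,fy=2,interpolation=2)])
c2=cv2.resize(np.load("pics/scene0.npz")["frame"][115:365,95:370],(640,582)) 
cv2.imwrite("pics/c1.png",c)
E
```

```text
heater [ 0.714 -0.009  0.077]
heaterhouse [0.651 0.024 0.052]
mixer [ 0.74  -0.187  0.044]
mixcup [ 0.732 -0.22   0.068]
mixfoot [ 0.675 -0.202  0.029]
big [ 0.541 -0.413  0.05 ]
small [0.38  0.308 0.033]
rack [0.521 0.39  0.039]
bottle [ 0.377 -0.301  0.093]
tub [0.737 0.229 0.003]
tube [0.408 0.055 0.025]
dish [ 0.397 -0.1    0.012]
bigmix [ 0.764 -0.357  0.058]
green [ 0.59  -0.616  0.024]
gmix [0.521 0.212 0.044]
bench [ 0.531 -0.123 -0.002]
```

View pics/c1.png

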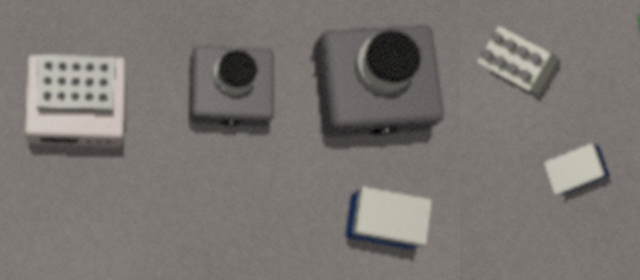

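The crop confirms it: the heater is at (75,97), the small grey mixer at (231,85), and a clearly larger look-alike at (380,80). The white rack with grey caps is at (517,58). Now I'll fit rectangles from both views.

Run:
```python
from h import *
W=dict(heater=(.6,.82,-.1,.09),mixer=(.6,.82,-.29,-.12),big=(.46,.62,-.48,-.34),small=(.32,.44,.24,.37),rack=(.45,.6,.32,.46),bottle=(.3,.46,-.36,-.24),bcap=(.3,.46,-.36,-.24),tub=(.6,.83,.12,.34),tube=(.3,.5,-.03,.15),dish=(.34,.46,-.16,-.05))
Z=dict(heater=(.046,.058),mixer=(.038,.048),big=(.042,.058),small=(.026,.041),rack=(.033,.06),bottle=(.01,.06),bcap=(.085,.1),tub=(.07,.1),tube=(.008,.05),dish=(.007,.03))
look(W,Z)
```

```text
top heater 903 [ 0.7003 -0.0065  0.1096  0.1297 -0.0298] med [ 0.6698 -0.007   0.0536] z95 0.058
top mixer 1029 [ 0.724  -0.2157  0.1006  0.1086 -0.0294] med [ 0.7103 -0.2105  0.0434] z95 0.048
top big 838 [ 0.5445 -0.4165  0.0612  0.0911 -0.1864] med [ 0.5437 -0.4149  0.0505] z95 0.0565
top small 466 [0.3817 0.3124 0.0448 0.0678 0.3935] med [0.3825 0.3103 0.0351] z95 0.0406
top rack 653 [ 0.5239  0.3967  0.0552  0.0808 -0.4859] med [0.5231 0.3945 0.041 ] z95 0.0585
top bottle 119 [ 0.3762 -0.3005  0.0424  0.043  -0.6488] med [ 0.3755 -0.2858  0.0454] z95 0.0598
top bcap 70 [ 0.3765 -0.3018  0.0193  0.0201 -1.0179] med [ 0.3773 -0.3012  0.0934] z95 0.0982
top tub 724 [0.7155 0.2222 0.114  0.1391 0.035 ] med [0.7241 0.2251 0.0836] z95 0.0931
top tube 434 [0.4131 0.0608 0.0321 0.1089 0.4552] med [0.4107 0.0658 0.0265] z95 0.0364
top dish 413 [ 0.3974 -0.0999  0.0566  0.0576  0.0089] med [ 0.3972 -0.0998  0.0151] z95 0.02
scene heater 614 [ 0.7014 -0.0089  0.1122  0.1316 -0.02  ] med [ 0.7061 -0.0499  0.055 ] z95 0.0579
scene mixer 1059 [ 0.7258 -0.2201  0.0997  0.1096 -0.0414] med [ 0.7368 -0.2404  0.0452] z95 0.048
scene big 967 [ 0.5449 -0.4191  0.0633  0.09   -0.189 ] med [ 0.5497 -0.422   0.0525] z95 0.0562
scene small 152 [0.3821 0.3102 0.0442 0.0738 0.3825] med [0.3869 0.3028 0.0366] z95 0.0409
scene rack 272 [ 0.5242  0.3941  0.0608  0.0806 -0.4719] med [0.5289 0.3869 0.0438] z95 0.0591
scene bottle 256 [ 0.3855 -0.3098  0.0292  0.0439 -0.5648] med [ 0.3937 -0.3136  0.0372] z95 0.0597
scene bcap 63 [ 0.3776 -0.3035  0.0187  0.0232  0.5224] med [ 0.381  -0.306   0.0944] z95 0.0981
scene tub 612 [0.7154 0.2205 0.1137 0.1479 0.0317] med [0.7115 0.2119 0.0841] z95 0.0888
scene tube 219 [0.4156 0.0607 0.0309 0.1116 0.5048] med [0.4193 0.0591 0.0281] z95 0.0368
scene dish 234 [ 0.3978 -0.1023  0.0579  0.0597 -0.1195] med [ 0.3998 -0.1045  0.0167] z95 0.0212
```

```bash
cat >> h.py <<'E'
from scipy.spatial.transform import Rotation as Ro
def steps(*T):
    """T: (x,y,z,theta) with jaws along world yaw theta -> tool-frame rows"""
    s=manip.get_state();q=s["ee_rot"];R=Ro.from_quat([q[1],q[2],q[3],q[0]])
    print("t",round(float(s["clock"]),2),"pos",np.round(s["position"],4),"w",round(float(s["width"]),4),"F",np.round(s["contact_force"],1),"q6",s["qpos"][5].round(2))
    for x,y,z,th in T:
        f=th+np.pi/2
        G=Ro.from_matrix(np.array([[np.cos(f),np.sin(f),0],[np.sin(f),-np.cos(f),0],[0,0,-1]]))
        print((x,y,z,th),"->",np.r_[R.inv().apply(np.array([x,y,z])-s["position"]).round(4),(R.inv()*G).as_rotvec(degrees=True).round(1)].tolist())
E
python3 -c "
from h import *
b=(.5447,-.4178)
steps((*b,.2,-.188),(*b,.12,-.188),(*b,.07,-.188),(*b,.011,-.188))"
```

```text
t 0.2 pos [ 0.2024 -0.5379  0.2308] w 0.0853 F [-0.8  1.   0.6] q6 -0.12
(0.5447, -0.4178, 0.2, -0.188) -> [0.3627, 0.0082, 0.0308, -0.1, -0.0, -58.6]
(0.5447, -0.4178, 0.12, -0.188) -> [0.3627, 0.0083, 0.1108, -0.1, -0.0, -58.6]
(0.5447, -0.4178, 0.07, -0.188) -> [0.3627, 0.0083, 0.1608, -0.1, -0.0, -58.6]
(0.5447, -0.4178, 0.011, -0.188) -> [0.3627, 0.0084, 0.2198, -0.1, -0.0, -58.6]
```

```bash
python3 -m crank '[[0.06,0.002,0.01,0,0,-10],[0.12,0.004,0.02,0,0,-20],[0.18,0.005,0.03,0,0,-30],[0.24,0.006,0.03,0,0,-40],[0.3,0.007,0.03,0,0,-50],[0.345,0.008,0.03,0,0,-58.6],[0.3627,0.008,0.03,0,0,-58.6],[0.3627,0.008,0.03,0,0,-58.6],[0.3627,0.008,0.07,0,0,-58.6],[0.3627,0.008,0.11,0,0,-58.6],[0.3627,0.008,0.14,0,0,-58.6],[0.3627,0.008,0.14,0,0,-58.6],[0.3627,0.008,0.14,0,0,-58.6]]' 1 40
python3 -c "
from h import *
b=(.5447,-.4178)
steps((*b,.04,-.188),(*b,.011,-.188))
d=viewer.get_image('scene');f=d['frame'];cv2.imwrite('pics/c2.png',cv2.resize(f[180:330,60:260],(800,600)))"
```

```text
clock: 1.82
position: [0.5442, -0.419, 0.0923]
ee_rot: [0.001, 0.771, 0.637, 0.0]
contact_force: [-0.4, -0.4, 0.6]
width: 0.0853
t 1.82 pos [ 0.5442 -0.419   0.0923] w 0.0853 F [-0.4 -0.4  0.6] q6 -0.57
(0.5447, -0.4178, 0.04, -0.188) -> [0.0013, 0.0002, 0.0523, 0.1, 0.0, -0.1]
(0.5447, -0.4178, 0.011, -0.188) -> [0.0013, 0.0002, 0.0813, 0.1, 0.0, -0.1]
```

View pics/c2.png

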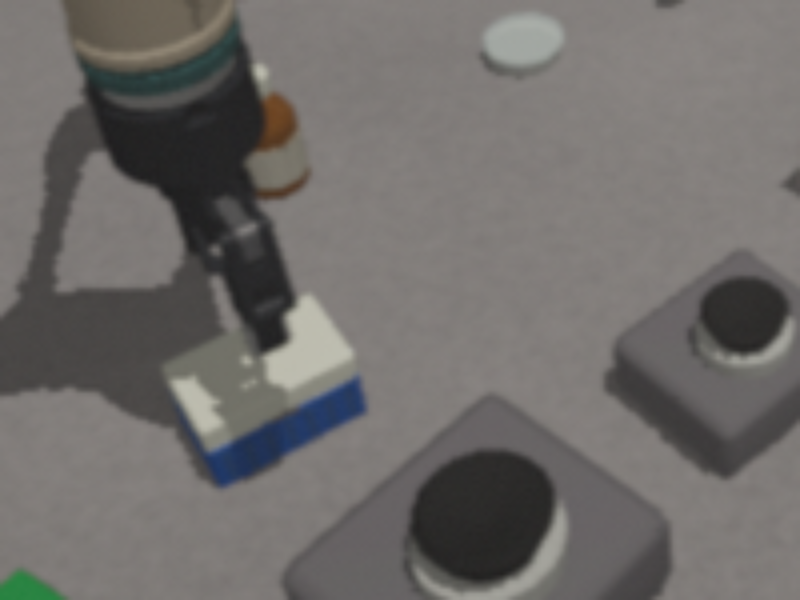

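The gripper sits centred over the large box, with the jaws across its short side and clear of the big mixer. Descend, grip, lift.

```bash
python3 -m crank '[[0.001,0,0.03,0,0,0],[0.001,0,0.055,0,0,0],[0.001,0,0.075,0,0,0],[0.001,0,0.081,0,0,0],[0.001,0,0.081,0,0,0],[0.001,0,0.081,0,0,0]]' && python3 -m crank '[[0,0,0,0,0,0],[0,0,0,0,0,0],[0,0,0,0,0,0],[0,0,0,0,0,0],[0,0,0,0,0,0],[0,0,-0.02,0,0,0],[0,0,-0.05,0,0,0],[0,0,-0.09,0,0,0],[0,0,-0.09,0,0,0]]' 0 40
python3 -c "
from h import *
b=(.595,-.2135)
steps((*b,.1,-.035),(*b,.05,-.035),(*b,.012,-.035))
look(dict(big=(.46,.68,-.5,-.32)),dict(big=(.1,.16)))"
```

```text
clock: 2.62
position: [0.5458, -0.4189, 0.0134]
ee_rot: [0.002, 0.771, 0.637, 0.0]
contact_force: [-0.9, -0.2, -0.1]
width: 0.0854
clock: 3.75
position: [0.5472, -0.4201, 0.1066]
ee_rot: [0.006, 0.771, 0.637, 0.001]
contact_force: [-0.8, -1.0, -2.2]
width: 0.0595
t 3.75 pos [ 0.5472 -0.4201  0.1066] w 0.0595 F [-0.8 -1.  -2.2] q6 -0.57
(0.595, -0.2135, 0.1, -0.035) -> [0.212, 0.0079, 0.0054, 0.6, 0.4, -8.9]
(0.595, -0.2135, 0.05, -0.035) -> [0.2123, 0.0074, 0.0554, 0.6, 0.4, -8.9]
(0.595, -0.2135, 0.012, -0.035) -> [0.2125, 0.007, 0.0933, 0.6, 0.4, -8.9]
top big 613 [ 0.5612 -0.3971  0.046   0.0815  1.3866] med [ 0.5518 -0.3879  0.1414] z95 0.1596
scene big 1159 [ 0.5564 -0.4211  0.0903  0.0987  1.3713] med [ 0.5676 -0.4365  0.1398] z95 0.1597
```

```bash
python3 -m crank '[[0.03,0,0,0,0,-2],[0.07,0.002,0,0,0,-5],[0.12,0.004,0,0,0,-8.9],[0.17,0.006,0.003,0.6,0.4,-8.9],[0.205,0.008,0.005,0.6,0.4,-8.9],[0.212,0.008,0.005,0.6,0.4,-8.9],[0.212,0.008,0.03,0.6,0.4,-8.9],[0.212,0.0075,0.055,0.6,0.4,-8.9],[0.212,0.007,0.075,0.6,0.4,-8.9],[0.212,0.007,0.075,0.6,0.4,-8.9],[0.212,0.007,0.075,0.6,0.4,-8.9]]'
python3 -c "
from h import *
b=(.595,-.2135)
steps((*b,.0145,-.035))"
```

```text
clock: 5.22
position: [0.5921, -0.2121, 0.0272]
ee_rot: [-0.004, 0.719, 0.695, -0.001]
contact_force: [0.1, -0.5, -1.3]
width: 0.0597
t 5.22 pos [ 0.5921 -0.2121  0.0272] w 0.0597 F [ 0.1 -0.5 -1.3] q6 -0.42
(0.595, -0.2135, 0.0145, -0.035) -> [-0.0014, 0.003, 0.0126, -0.4, -0.3, 0.0]
```

```bash
python3 -m crank '[[-0.001,0.003,0.005,-0.4,-0.3,0],[-0.001,0.003,0.01,-0.4,-0.3,0],[-0.001,0.003,0.0135,-0.4,-0.3,0],[-0.001,0.003,0.0135,-0.4,-0.3,0],[-0.001,0.003,0.0135,-0.4,-0.3,0]]' && python3 -m crank '[[0,0,0,0,0,0],[0,0,0,0,0,0],[0,0,0,0,0,0],[0,0,0,0,0,0],[0,0,-0.03,0,0,0],[0,0,-0.08,0,0,0],[0,0,-0.14,0,0,0],[0,0,-0.17,0,0,0]]' 0.95
python3 -c "
from h import *
b=(.524,.3955)
steps((*b,.17,-.48),(*b,.09,-.48),(*b,.011,-.48))"
```

```text
clock: 5.85
position: [0.595, -0.2131, 0.0148]
ee_rot: [0.0, 0.719, 0.695, 0.0]
contact_force: [-1.7, 1.4, 5.4]
width: 0.0596
clock: 6.85
position: [0.5963, -0.2137, 0.1886]
ee_rot: [0.003, 0.719, 0.695, 0.001]
contact_force: [-0.2, -0.5, -0.3]
width: 0.0808
t 6.85 pos [ 0.5963 -0.2137  0.1886] w 0.0808 F [-0.2 -0.5 -0.3] q6 -0.42
(0.524, 0.3955, 0.17, -0.48) -> [0.6063, -0.0935, 0.0165, 0.4, 0.1, 25.5]
(0.524, 0.3955, 0.09, -0.48) -> [0.6065, -0.0939, 0.0965, 0.4, 0.1, 25.5]
(0.524, 0.3955, 0.011, -0.48) -> [0.6067, -0.0944, 0.1755, 0.4, 0.1, 25.5]
```

```bash
python3 -m crank '[[0.06,-0.01,0.01,0,0,0],[0.12,-0.02,0.01,0,0,0],[0.18,-0.03,0.01,0,0,4],[0.24,-0.04,0.01,0,0,8],[0.3,-0.05,0.01,0,0,12],[0.36,-0.06,0.01,0,0,16],[0.42,-0.07,0.01,0,0,20],[0.48,-0.08,0.01,0,0,25],[0.54,-0.09,0.015,0,0,25.5],[0.59,-0.094,0.015,0.4,0.1,25.5],[0.606,-0.094,0.016,0.4,0.1,25.5],[0.606,-0.094,0.016,0.4,0.1,25.5],[0.606,-0.094,0.05,0.4,0.1,25.5],[0.6065,-0.094,0.08,0.4,0.1,25.5],[0.6065,-0.094,0.09,0.4,0.1,25.5],[0.6065,-0.094,0.09,0.4,0.1,25.5]]' 1
python3 -c "
from h import *
look(dict(big=(.5,.66,-.3,-.14)),dict(big=(.042,.058)))
b=(.524,.3955)
steps((*b,.04,-.48),(*b,.011,-.48))
f=viewer.get_image('top')['frame'];cv2.imwrite('pics/c3.png',cv2.resize(f[90:270,30:270],(800,600)))"
```

```text
clock: 8.85
position: [0.5241, 0.3942, 0.0964]
ee_rot: [-0.0, 0.855, 0.518, -0.001]
contact_force: [-0.6, 1.3, -0.2]
width: 0.0854
top big 801 [ 0.5949 -0.2101  0.0605  0.0894 -0.0428] med [ 0.5945 -0.2097  0.0508] z95 0.0563
scene big 730 [ 0.5955 -0.2133  0.0618  0.0915 -0.0368] med [ 0.5999 -0.2177  0.0525] z95 0.057
t 8.95 pos [0.5249 0.3953 0.0979] w 0.0853 F [ 0.5 -0.6  0.5] q6 1.02
(0.524, 0.3955, 0.04, -0.48) -> [-0.0003, -0.0009, 0.0579, 0.0, -0.1, -0.0]
(0.524, 0.3955, 0.011, -0.48) -> [-0.0004, -0.0009, 0.0869, 0.0, -0.1, -0.0]
```

View pics/c3.png

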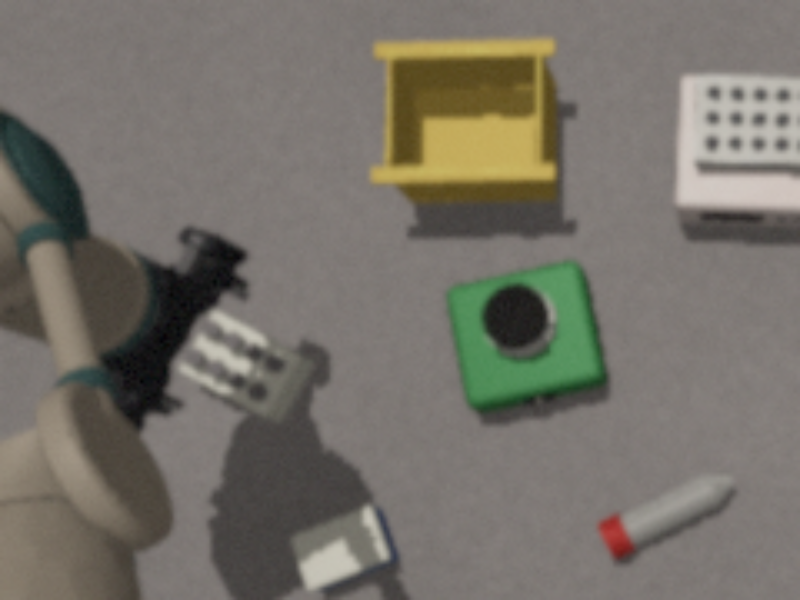

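The large box is within 3 mm of its goal. The gripper is over the rack, shifted outward in the picture by its height, and aligned along the rack's short axis. Grip the rack.

```bash
python3 -m crank '[[0,-0.001,0.03,0,0,0],[0,-0.001,0.06,0,0,0],[0,-0.001,0.08,0,0,0],[0,-0.001,0.086,0,0,0],[0,-0.001,0.086,0,0,0],[0,-0.001,0.086,0,0,0]]' && python3 -m crank '[[0,0,0,0,0,0],[0,0,0,0,0,0],[0,0,0,0,0,0],[0,0,0,0,0,0],[0,0,0,0,0,0],[0,0,-0.02,0,0,0],[0,0,-0.06,0,0,0],[0,0,-0.11,0,0,0],[0,0,-0.15,0,0,0],[0,0,-0.15,0,0,0]]' 0 40
python3 -c "
from h import *
b=(.5683,-.0044)
steps((*b,.15,-.025),(*b,.06,-.025),(*b,.013,-.025))"
```

```text
clock: 9.75
position: [0.525, 0.3967, 0.0135]
ee_rot: [-0.0, 0.855, 0.519, 0.003]
contact_force: [1.2, 0.6, -0.2]
width: 0.0854
clock: 11.0
position: [0.5263, 0.3973, 0.1671]
ee_rot: [-0.0, 0.855, 0.519, 0.006]
contact_force: [0.1, 0.3, -2.2]
width: 0.0544
t 11.0 pos [0.5263 0.3973 0.1671] w 0.0544 F [ 0.1  0.3 -2.2] q6 1.02
(0.5683, -0.0044, 0.15, -0.025) -> [-0.3371, 0.2227, 0.0147, 0.5, -0.5, -26.1]
(0.5683, -0.0044, 0.06, -0.025) -> [-0.3381, 0.2222, 0.1046, 0.5, -0.5, -26.1]
(0.5683, -0.0044, 0.013, -0.025) -> [-0.3386, 0.222, 0.1516, 0.5, -0.5, -26.1]
```

```bash
python3 -m crank '[[-0.03,0.02,0,0,0,0],[-0.07,0.045,0,0,0,-3],[-0.11,0.073,0,0,0,-6],[-0.15,0.1,0,0,0,-10],[-0.19,0.126,0,0,0,-14],[-0.23,0.152,0,0,0,-18],[-0.27,0.178,0.005,0,0,-22],[-0.305,0.201,0.01,0.5,-0.5,-26],[-0.33,0.218,0.015,0.5,-0.5,-26],[-0.337,0.2227,0.015,0.5,-0.5,-26],[-0.3375,0.2225,0.04,0.5,-0.5,-26],[-0.338,0.222,0.08,0.5,-0.5,-26],[-0.338,0.222,0.115,0.5,-0.5,-26],[-0.3385,0.222,0.13,0.5,-0.5,-26],[-0.3385,0.222,0.13,0.5,-0.5,-26],[-0.3385,0.222,0.13,0.5,-0.5,-26]]'
python3 -c "
from h import *
b=(.5683,-.0044)
steps((*b,.0145,-.025))"
```

```text
clock: 13.0
position: [0.5693, -0.0043, 0.0357]
ee_rot: [0.0, 0.716, 0.698, 0.001]
contact_force: [0.3, -0.4, -0.7]
width: 0.0543
t 13.0 pos [ 0.5693 -0.0043  0.0357] w 0.0543 F [ 0.3 -0.4 -0.7] q6 -0.11
(0.5683, -0.0044, 0.0145, -0.025) -> [-0.0001, -0.001, 0.0212, 0.1, -0.0, -0.1]
```

```bash
python3 -m crank '[[0,-0.001,0.008,0,0,0],[0,-0.001,0.015,0,0,0],[0,-0.001,0.0195,0,0,0],[0,-0.001,0.022,0,0,0],[0,-0.001,0.022,0,0,0],[0,-0.001,0.022,0,0,0]]' && python3 -m crank '[[0,0,0,0,0,0],[0,0,0,0,0,0],[0,0,0,0,0,0],[0,0,0,0,0,0],[0,0,-0.03,0,0,0],[0,0,-0.08,0,0,0],[0,0,-0.14,0,0,0],[0,0,-0.17,0,0,0]]' 0.95
python3 -c "
from h import *
b=(.382,.311)
steps((*b,.18,.388),(*b,.08,.388),(*b,.01,.388))"
```

```text
clock: 13.75
position: [0.5679, -0.0044, 0.0146]
ee_rot: [0.0, 0.716, 0.698, 0.001]
contact_force: [-1.6, -0.2, 6.7]
width: 0.0541
clock: 14.75
position: [0.5692, -0.0046, 0.1882]
ee_rot: [0.002, 0.716, 0.698, 0.002]
contact_force: [0.5, 0.0, 0.8]
width: 0.0813
t 14.75 pos [ 0.5692 -0.0046  0.1882] w 0.0813 F [0.5 0.  0.8] q6 -0.11
(0.382, 0.311, 0.18, 0.388) -> [0.3107, -0.1953, 0.0069, 0.4, 0.1, -23.7]
(0.382, 0.311, 0.08, 0.388) -> [0.3107, -0.196, 0.1069, 0.4, 0.1, -23.7]
(0.382, 0.311, 0.01, 0.388) -> [0.3107, -0.1965, 0.1769, 0.4, 0.1, -23.7]
```

```bash
python3 -m crank '[[0.05,-0.03,0.005,0,0,-5],[0.1,-0.063,0.005,0,0,-10],[0.15,-0.094,0.005,0,0,-15],[0.2,-0.126,0.005,0,0,-20],[0.25,-0.157,0.005,0,0,-23.7],[0.29,-0.183,0.006,0,0,-23.7],[0.31,-0.195,0.006,0.4,0.1,-23.7],[0.3107,-0.1955,0.04,0.4,0.1,-23.7],[0.3107,-0.196,0.08,0.4,0.1,-23.7],[0.3107,-0.196,0.1,0.4,0.1,-23.7],[0.3107,-0.196,0.1,0.4,0.1,-23.7],[0.3107,-0.196,0.1,0.4,0.1,-23.7]]'
python3 -c "
from h import *
look(dict(rack=(.5,.64,-.07,.07),big=(.5,.66,-.3,-.14)),dict(rack=(.033,.06),big=(.042,.058)))
b=(.382,.311)
steps((*b,.05,.388),(*b,.01,.388))
f=viewer.get_image('top')['frame'];cv2.imwrite('pics/c4.png',cv2.resize(f[90:300,90:370],(800,600)))"
```

```text
clock: 16.25
position: [0.3827, 0.3114, 0.0876]
ee_rot: [0.0, 0.558, 0.83, 0.001]
contact_force: [-0.1, 0.4, 0.5]
width: 0.0812
top rack 638 [ 0.5681 -0.0049  0.0561  0.079  -0.0027] med [ 0.5679 -0.005   0.0405] z95 0.0594
top big 798 [ 0.5952 -0.2101  0.0611  0.0894 -0.0355] med [ 0.5944 -0.2095  0.0506] z95 0.0562
scene rack 432 [ 0.5683 -0.0082  0.0569  0.0822 -0.0135] med [ 0.579  -0.0163  0.0434] z95 0.0576
scene big 726 [ 0.5953 -0.2138  0.062   0.0907 -0.0367] med [ 0.5995 -0.2174  0.0524] z95 0.0559
t 16.35 pos [0.3828 0.3115 0.088 ] w 0.0813 F [0.8 0.6 0.6] q6 0.15
(0.382, 0.311, 0.05, 0.388) -> [-0.0002, -0.0011, 0.038, 0.1, -0.0, -0.0]
(0.382, 0.311, 0.01, 0.388) -> [-0.0002, -0.0012, 0.078, 0.1, -0.0, -0.0]
```

View pics/c4.png

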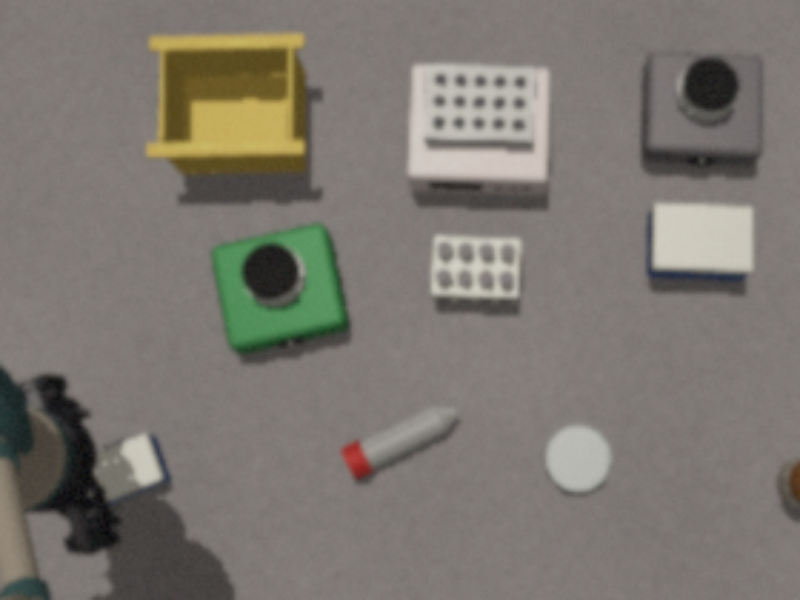

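The rack at crop (477,267) and the large box at (703,238) stand square in front of their instruments, and the bystanders haven't moved. Grip the small box.

```bash
python3 -m crank '[[0,-0.001,0.03,0,0,0],[0,-0.001,0.055,0,0,0],[0,-0.001,0.07,0,0,0],[0,-0.001,0.078,0,0,0],[0,-0.001,0.078,0,0,0],[0,-0.001,0.078,0,0,0]]' && python3 -m crank '[[0,0,0,0,0,0],[0,0,0,0,0,0],[0,0,0,0,0,0],[0,0,0,0,0,0],[0,0,0,0,0,0],[0,0,0,0,0,0],[0,0,-0.02,0,0,0],[0,0,-0.06,0,0,0],[0,0,-0.11,0,0,0],[0,0,-0.16,0,0,0],[0,0,-0.16,0,0,0]]' 0 35
python3 -c "
from h import *
b=(.5952,-.2125)
steps((*b,.17,-.036),(*b,.1,-.036),(*b,.063,-.036))"
```

```text
clock: 17.15
position: [0.3826, 0.3116, 0.0107]
ee_rot: [0.001, 0.558, 0.83, 0.002]
contact_force: [0.1, 0.1, -0.4]
width: 0.0812
clock: 18.52
position: [0.3844, 0.3127, 0.1745]
ee_rot: [0.003, 0.558, 0.83, 0.006]
contact_force: [0.4, 0.5, -1.4]
width: 0.0434
t 18.52 pos [0.3844 0.3127 0.1745] w 0.0434 F [ 0.4  0.5 -1.4] q6 0.15
(0.5952, -0.2125, 0.17, -0.036) -> [-0.5659, -0.0035, 0.0031, 0.7, -0.3, 24.3]
(0.5952, -0.2125, 0.1, -0.036) -> [-0.5661, -0.0044, 0.0731, 0.7, -0.3, 24.3]
(0.5952, -0.2125, 0.063, -0.036) -> [-0.5661, -0.0049, 0.1101, 0.7, -0.3, 24.3]
```

```bash
python3 -m crank '[[-0.03,0,0,0,0,1],[-0.075,0,0,0,0,3],[-0.125,0,0,0,0,5],[-0.175,-0.001,0,0,0,8],[-0.225,-0.001,0,0,0,10],[-0.275,-0.002,0,0,0,12],[-0.325,-0.002,0,0,0,15],[-0.375,-0.002,0,0,0,18],[-0.425,-0.003,0,0,0,20],[-0.475,-0.003,0,0,0,22],[-0.52,-0.003,0,0.7,-0.3,24],[-0.55,-0.003,0.003,0.7,-0.3,24.3],[-0.5659,-0.0035,0.003,0.7,-0.3,24.3],[-0.5659,-0.0035,0.003,0.7,-0.3,24.3],[-0.566,-0.004,0.03,0.7,-0.3,24.3],[-0.566,-0.0045,0.06,0.7,-0.3,24.3],[-0.566,-0.0045,0.085,0.7,-0.3,24.3],[-0.566,-0.0045,0.085,0.7,-0.3,24.3],[-0.566,-0.0045,0.085,0.7,-0.3,24.3]]'
python3 -c "
from h import *
b=(.5952,-.2125)
steps((*b,.0635,-.036))
f=viewer.get_image('scene')['frame'];cv2.imwrite('pics/c5.png',cv2.resize(f[150:300,150:350],(800,600)))"
```

```text
clock: 20.9
position: [0.5956, -0.2118, 0.0892]
ee_rot: [0.001, 0.72, 0.694, 0.0]
contact_force: [0.7, -0.2, 0.0]
width: 0.0432
t 20.9 pos [ 0.5956 -0.2118  0.0892] w 0.0432 F [ 0.7 -0.2  0. ] q6 -0.42
(0.5952, -0.2125, 0.0635, -0.036) -> [-0.0007, -0.0004, 0.0257, 0.1, 0.0, 0.0]
```

View pics/c5.png

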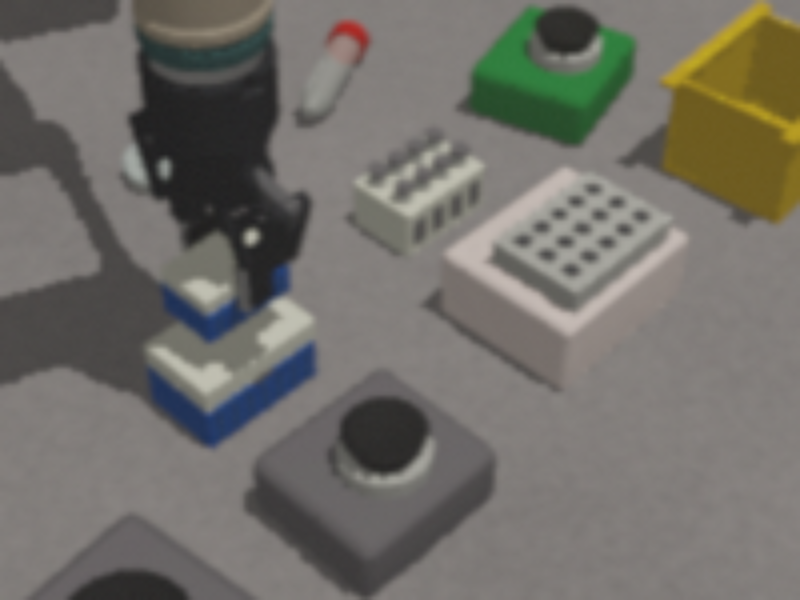

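The small box is held level just above the large one, same way round. Lower it.

```bash
python3 -m crank '[[0,0,0.01,0,0,0],[0,0,0.018,0,0,0],[0,0,0.022,0,0,0],[0,0,0.025,0,0,0],[0,0,0.0265,0,0,0],[0,0,0.0265,0,0,0],[0,0,0.0265,0,0,0]]'
```

```text
clock: 21.82
position: [0.596, -0.2122, 0.0634]
ee_rot: [0.001, 0.72, 0.694, 0.0]
contact_force: [-0.6, -0.0, 2.2]
width: 0.0432
```

```bash
python3 -m crank '[[0,0,0,0,0,0],[0,0,0,0,0,0],[0,0,0,0,0,0],[0,0,0,0,0,0],[0,0,-0.03,0,0,0],[0,0,-0.07,0,0,0],[0,0,-0.11,0,0,0],[0,0,-0.14,0,0,0]]' 0.85
python3 -c "
from h import *
b=(.377,-.3025)
steps((*b,.19,0),(*b,.1,0),(*b,.03,0))"
```

```text
clock: 22.82
position: [0.5961, -0.2123, 0.2054]
ee_rot: [0.002, 0.72, 0.694, 0.001]
contact_force: [-0.4, -0.7, 0.1]
width: 0.0726
t 22.82 pos [ 0.5961 -0.2123  0.2054] w 0.0726 F [-0.4 -0.7  0.1] q6 -0.42
(0.377, -0.3025, 0.19, 0) -> [-0.098, -0.2158, 0.0146, 0.2, 0.1, -2.0]
(0.377, -0.3025, 0.1, 0) -> [-0.0978, -0.2162, 0.1046, 0.2, 0.1, -2.0]
(0.377, -0.3025, 0.03, 0) -> [-0.0977, -0.2165, 0.1746, 0.2, 0.1, -2.0]
```

```bash
python3 -m crank '[[-0.02,-0.05,0,0,0,0],[-0.045,-0.1,0.01,0,0,-2],[-0.07,-0.15,0.015,0,0,-2],[-0.09,-0.198,0.015,0.2,0.1,-2],[-0.098,-0.216,0.015,0.2,0.1,-2],[-0.098,-0.216,0.015,0.2,0.1,-2],[-0.098,-0.216,0.03,0.2,0.1,-2],[-0.098,-0.216,0.04,0.2,0.1,-2],[-0.098,-0.216,0.04,0.2,0.1,-2]]' 1
python3 -c "
from h import *
look(dict(rack=(.5,.64,-.07,.07),small=(.5,.68,-.3,-.12),bcap=(.3,.46,-.36,-.24),bot=(.3,.46,-.36,-.24)),dict(rack=(.033,.06),small=(.075,.098),bcap=(.085,.102),bot=(.01,.06)))
b=(.377,-.3025)
steps((*b,.1,0),(*b,.03,0))
f=viewer.get_image('scene')['frame'];cv2.imwrite('pics/c6.png',cv2.resize(f[120:300,80:320],(800,600)))"
```

```text
clock: 23.95
position: [0.3769, -0.3015, 0.163]
ee_rot: [-0.001, 0.707, 0.707, 0.0]
contact_force: [-0.6, 0.6, 0.7]
width: 0.0858
top rack 641 [ 0.5682 -0.0048  0.0558  0.0793 -0.0115] med [ 0.568  -0.005   0.0404] z95 0.0588
top small 482 [ 0.5958 -0.2107  0.0451  0.0663 -0.0355] med [ 0.5948 -0.2106  0.0865] z95 0.0926
top bcap 70 [ 0.3773 -0.3023  0.0194  0.0204  0.0763] med [ 0.3773 -0.301   0.093 ] z95 0.1001
top bot 121 [ 0.377  -0.2998  0.0404  0.043   1.4972] med [ 0.3754 -0.2853  0.0468] z95 0.0597
scene rack 431 [ 0.5699 -0.0068  0.0559  0.0828 -0.0161] med [ 0.5788 -0.0161  0.0434] z95 0.0581
scene small 459 [ 0.5966 -0.2139  0.046   0.0675 -0.0255] med [ 0.6021 -0.2182  0.0883] z95 0.0921
scene bcap 57 [ 0.3775 -0.3043  0.0184  0.0214  0.5548] med [ 0.381  -0.3064  0.0948] z95 0.0988
scene bot 254 [ 0.3872 -0.3102  0.0259  0.0443 -0.4916] med [ 0.394  -0.3136  0.0369] z95 0.06
t 24.05 pos [ 0.3773 -0.3022  0.1642] w 0.0853 F [-0.4 -0.1 -0.5] q6 -0.82
(0.377, -0.3025, 0.1, 0) -> [-0.0003, -0.0003, 0.0642, 0.0, -0.0, 0.0]
(0.377, -0.3025, 0.03, 0) -> [-0.0004, -0.0003, 0.1342, 0.0, -0.0, 0.0]
```

View pics/c6.png

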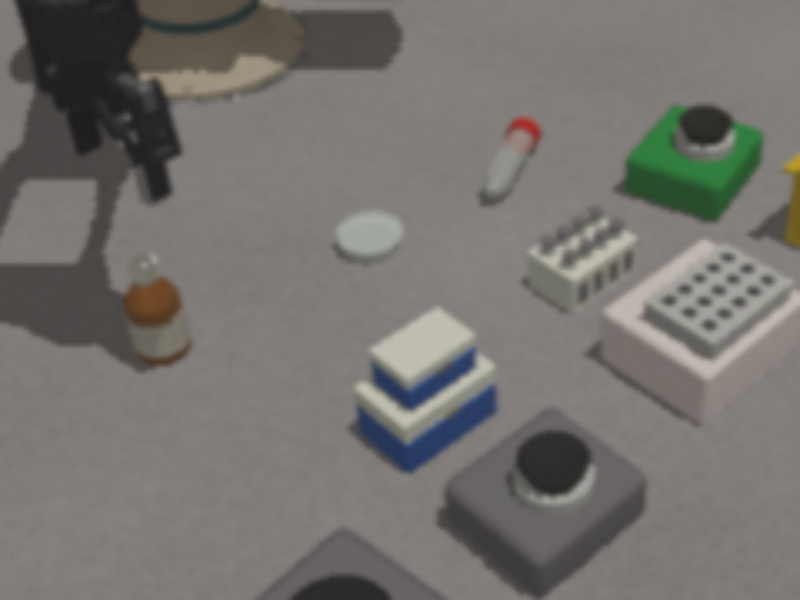

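The small box is centred on the large one within about 1 mm. Now the bottle.

```bash
python3 -m crank '[[0,0,0.03,0,0,0],[0,0,0.06,0,0,0],[0,0,0.09,0,0,0],[0,0,0.115,0,0,0],[0,0,0.13,0,0,0],[0,0,0.134,0,0,0],[0,0,0.134,0,0,0],[0,0,0.134,0,0,0]]' && python3 -m crank '[[0,0,0,0,0,0],[0,0,0,0,0,0],[0,0,0,0,0,0],[0,0,0,0,0,0],[0,0,0,0,0,0],[0,0,0,0,0,0],[0,0,-0.01,0,0,0],[0,0,-0.03,0,0,0],[0,0,-0.06,0,0,0],[0,0,-0.1,0,0,0],[0,0,-0.13,0,0,0],[0,0,-0.13,0,0,0]]' 0 45
python3 -c "
from h import *
b=(.567,-.0983)
steps((*b,.16,-.02),(*b,.06,-.02),(*b,.032,-.02))
f=viewer.get_image('scene')['frame'];cv2.imwrite('pics/c7.png',cv2.resize(f[90:240,60:260],(800,600)))"
```

```text
clock: 25.1
position: [0.3781, -0.303, 0.0313]
ee_rot: [0.001, 0.707, 0.707, 0.0]
contact_force: [0.2, 0.3, -0.5]
width: 0.0852
clock: 26.6
position: [0.379, -0.304, 0.1636]
ee_rot: [0.004, 0.707, 0.707, 0.0]
contact_force: [0.6, -0.7, -1.6]
width: 0.0425
t 26.6 pos [ 0.379  -0.304   0.1636] w 0.0425 F [ 0.6 -0.7 -1.6] q6 -0.82
(0.567, -0.0983, 0.16, -0.02) -> [0.2057, 0.188, 0.0036, 0.3, 0.3, 1.1]
(0.567, -0.0983, 0.06, -0.02) -> [0.2063, 0.1874, 0.1036, 0.3, 0.3, 1.1]
(0.567, -0.0983, 0.032, -0.02) -> [0.2064, 0.1872, 0.1316, 0.3, 0.3, 1.1]
```

View pics/c7.png

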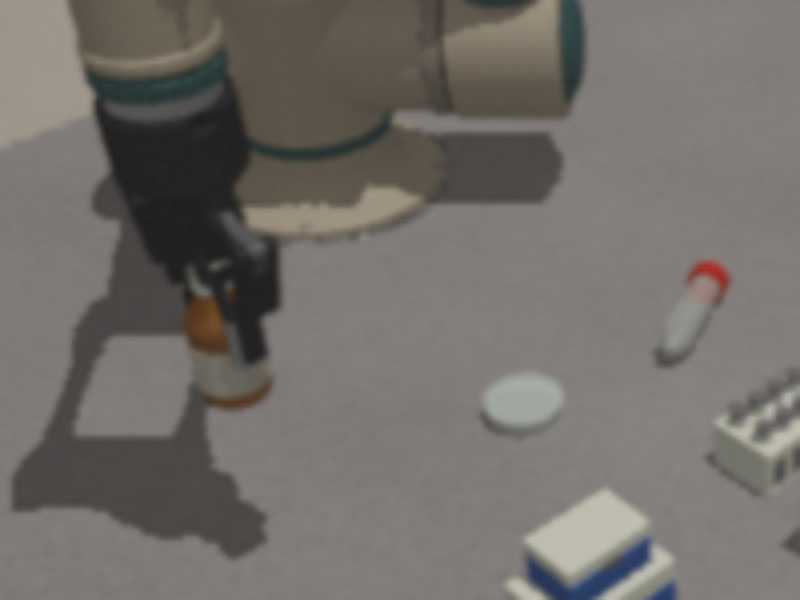

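The bottle hangs upright in the jaws. Carry it over.

```bash
python3 -m crank '[[0.015,0.014,0,0,0,0],[0.04,0.036,0,0,0,0],[0.07,0.064,0,0,0,0],[0.105,0.096,0,0,0,0],[0.14,0.128,0,0,0,0.5],[0.17,0.155,0,0.3,0.3,1],[0.192,0.175,0.003,0.3,0.3,1],[0.203,0.185,0.003,0.3,0.3,1],[0.206,0.188,0.003,0.3,0.3,1],[0.206,0.188,0.02,0.3,0.3,1],[0.206,0.188,0.05,0.3,0.3,1],[0.206,0.1875,0.08,0.3,0.3,1],[0.206,0.1875,0.105,0.3,0.3,1],[0.206,0.187,0.115,0.3,0.3,1],[0.206,0.187,0.115,0.3,0.3,1],[0.206,0.187,0.115,0.3,0.3,1]]'
python3 -c "
from h import *
b=(.567,-.0983)
steps((*b,.0325,-.02))"
```

```text
clock: 28.65
position: [0.5661, -0.0978, 0.048]
ee_rot: [-0.001, 0.713, 0.701, 0.001]
contact_force: [0.6, -0.8, -1.4]
width: 0.0424
t 28.65 pos [ 0.5661 -0.0978  0.048 ] w 0.0424 F [ 0.6 -0.8 -1.4] q6 -0.28
(0.567, -0.0983, 0.0325, -0.02) -> [-0.0005, 0.0009, 0.0155, 0.0, -0.1, 0.1]
```

```bash
python3 -m crank '[[0,0.001,0.006,0,0,0],[0,0.001,0.011,0,0,0],[0,0.001,0.014,0,0,0],[0,0.001,0.0165,0,0,0],[0,0.001,0.0165,0,0,0],[0,0.001,0.0165,0,0,0]]'
```

```text
clock: 29.4
position: [0.5669, -0.0977, 0.032]
ee_rot: [-0.001, 0.713, 0.701, 0.001]
contact_force: [-2.2, 1.6, 5.0]
width: 0.0424
```

```bash
python3 -m crank '[[0,0,0,0,0,0],[0,0,0,0,0,0],[0,0,0,0,0,0],[0,0,0,0,0,0],[0,0,0,0,0,0],[0,0,-0.02,0,0,0],[0,0,-0.05,0,0,0],[0,0,-0.09,0,0,0],[0,0,-0.13,0,0,0],[0,0,-0.16,0,0,0],[-0.02,-0.05,-0.19,0,0,0],[-0.04,-0.11,-0.2,0,0,0],[-0.08,-0.17,-0.2,0,0,0],[-0.12,-0.23,-0.2,0,0,0],[-0.17,-0.26,-0.2,0,0,0],[-0.22,-0.26,-0.2,0,0,0],[-0.22,-0.26,-0.2,0,0,0]]' 0.9
python3 - <<'E'
from h import *
W=dict(heater=(.6,.82,-.1,.09),mixer=(.6,.82,-.29,-.12),big=(.5,.66,-.3,-.14),small=(.5,.68,-.3,-.14),rack=(.5,.64,-.06,.07),bottle=(.5,.65,-.15,-.05),bcap=(.5,.65,-.15,-.05),tub=(.6,.83,.12,.34),tube=(.3,.5,-.03,.15),dish=(.34,.46,-.16,-.05))
Z=dict(heater=(.046,.058),mixer=(.038,.048),big=(.042,.058),small=(.075,.098),rack=(.033,.06),bottle=(.01,.06),bcap=(.085,.102),tub=(.07,.1),tube=(.008,.05),dish=(.007,.03))
look(W,Z)
a=viewer.get_image('scene')['frame'];b=viewer.get_image('top')['frame']
cv2.imwrite('pics/c8.png',np.hstack([cv2.resize(a[120:320,130:330],(400,400)),cv2.resize(b[80:280,160:360],(400,400))]))
E
```

```text
clock: 31.52
position: [0.3022, -0.3177, 0.2318]
ee_rot: [0.0, 0.715, 0.699, -0.0]
contact_force: [0.6, 0.6, 1.4]
width: 0.0765
top heater 906 [ 0.7004 -0.0067  0.1094  0.13   -0.0209] med [ 0.6699 -0.0069  0.0535] z95 0.058
top mixer 1047 [ 0.6866 -0.2147  0.1088  0.1745  1.5432] med [ 0.71   -0.2098  0.0433] z95 0.0479
top big 292 [ 0.5944 -0.2098  0.06    0.0891 -0.0517] med [ 0.5745 -0.1855  0.0507] z95 0.0569
top small 475 [ 0.596  -0.211   0.0449  0.0661 -0.0347] med [ 0.5952 -0.2107  0.0867] z95 0.0925
top rack 645 [ 0.5683 -0.0049  0.0562  0.079  -0.0036] med [ 0.568  -0.005   0.0404] z95 0.0579
top bottle 140 [ 0.5999 -0.087   0.0438  0.1138 -1.2966] med [ 0.5588 -0.082   0.0484] z95 0.06
top bcap 61 [ 0.5661 -0.097   0.0198  0.0199 -0.4652] med [ 0.5665 -0.0973  0.0938] z95 0.0991
top tub 719 [0.7154 0.2219 0.1138 0.1385 0.0351] med [0.7258 0.2255 0.0837] z95 0.0905
top tube 436 [0.4138 0.0612 0.0327 0.1089 0.4706] med [0.4107 0.0656 0.0264] z95 0.0361
top dish 414 [ 0.3975 -0.0999  0.0568  0.0572 -0.0009] med [ 0.3971 -0.0998  0.0149] z95 0.0218
scene heater 610 [ 0.7016 -
[... 234 characters left out ...]
.618  -0.2421  0.0521] z95 0.0578
scene small 456 [ 0.5959 -0.2139  0.0476  0.0667 -0.042 ] med [ 0.6018 -0.2172  0.0884] z95 0.0921
scene rack 432 [ 0.57   -0.0077  0.0564  0.0821 -0.042 ] med [ 0.5788 -0.016   0.0432] z95 0.058
scene bottle 242 [ 0.6034 -0.0865  0.0283  0.1143 -0.9811] med [ 0.5827 -0.1121  0.0378] z95 0.06
scene bcap 54 [ 0.5667 -0.1009  0.0187  0.0199  0.7666] med [ 0.5702 -0.103   0.0949] z95 0.0979
scene tub 606 [0.7153 0.2195 0.1136 0.1427 0.0238] med [0.7125 0.2098 0.0842] z95 0.0899
scene tube 219 [0.4139 0.0591 0.0294 0.1133 0.4515] med [0.4175 0.0595 0.0278] z95 0.036
scene dish 236 [ 0.3976 -0.101   0.0594  0.0599 -1.1582] med [ 0.4002 -0.104   0.0166] z95 0.0204
```

View pics/c8.png

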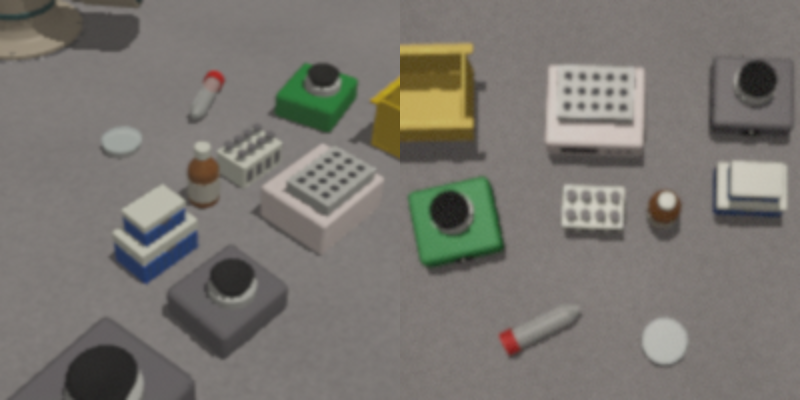

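Both views show everything upright and in place: the bottle is next to the rack, the boxes are stacked in front of the mixer, and the bystanders are where they were. Handing in.

```bash
python3 -c "
from rig import job
print(job.sign_off())"
```

```text
the job is handed in; nothing more can be done
None
```

The bench is laid out as asked and handed in after about 32 s of robot time. I placed the large tip box, then the rack, then the small box on the large one, then the bottle. The sign-off gave no verdict, so the figures below come from my own last camera checks.

| Item | Last check (both views) | Tolerance |
|---|---|---|
| Rack in front of heater | within about 2 mm of its place, roughly parallel (within about 0.02 rad) | 15 mm, 0.17 rad |
| Large box in front of mixer | within about 2 mm, within about 0.02 rad | 15 mm, 0.17 rad |
| Small box on large box | centred within about 2 mm, top at about 88 mm as expected | 10 mm |
| Bottle from rack centre | about 93 mm along the rack's long axis (goal 92 mm), within about 3 mm of that axis, upright | 15 mm |
| Tub, tube and dish | position unchanged within about 2 mm | 20 mm |

- **Camera disagreement:** the two cameras differed by 2–4 mm in y, close to the stated calibration, and I averaged them.
- **Mixer fit:** the last automatic rectangle fit for the mixer included part of the large box, so I ignored it. The mixer is fixed, so I used its first measurement instead.

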